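Sort the gearbox hardware back into the stock bins

TASK

Clear the loose hardware off the bench: put both hexagon nuts, both ball bearings and the flanged bush into the blue stock bins, each into the bin whose ledge carries a fixed sample of its kind. Set every part down flat on the bin floor, the same way up as it lies now, beside and not on top of another part, and leave the glue bottle standing where it is.

Things in the scene. Friction and masses are not known exactly. Their poses are not given: they have to be found in the camera images.
- nut_a: Loose plain steel hexagon nut, 30 mm over flats (34.6 mm over corners), 16 mm high, about 0.06 kg, lying flat on the bench. Origin: centre of its underside; z up through the hole; the x axis is square to one pair of flats (pairs of flats every 60 degrees). One of two alike.
- nut_b: Loose plain steel hexagon nut, 30 mm over flats (34.6 mm over corners), 16 mm high, about 0.06 kg, lying flat on the bench. Origin: centre of its underside; z up through the hole; the x axis is square to one pair of flats (pairs of flats every 60 degrees). The other of two alike.
- bearing_a: Loose plain steel ball bearing, a flat disc with rings and balls visible on its top, 47 mm diameter, 14 mm high, about 0.10 kg, lying flat. Origin: centre of its underside, z up. One of two alike.
- bearing_b: Loose plain steel ball bearing, a flat disc with rings and balls visible on its top, 47 mm diameter, 14 mm high, about 0.10 kg, lying flat. Origin: centre of its underside, z up. The other of two alike.
- bush: Loose plain steel flanged bush standing on its flange: flange 42 mm diameter and 5 mm thick at the bottom, above it a round barrel 26 mm diameter up to 32 mm total height, dark bore on top; about 0.13 kg. Origin: centre of the flange's underside, z up.
- bin_nuts: Open blue stock bin, fixed: 128 x 128 mm outside, 40 mm high, walls and floor 4 mm thick (clear inside 120 x 120 mm). Origin: centre of the square bin's underside, at bench level; z up, x and y along its walls. Outside its +x wall (away from the robot) a ledge 52 x 70 mm, 22 mm high, carries a fixed sample at x = +90 mm: a hexagon nut: bin for the two nuts. Bins change places.
- bin_bearings: Open blue stock bin, fixed: 128 x 128 mm outside, 40 mm high, walls and floor 4 mm thick (clear inside 120 x 120 mm). Origin: centre of the square bin's underside, at bench level; z up, x and y along its walls. Outside its +x wall (away from the robot) a ledge 52 x 70 mm, 22 mm high, carries a fixed sample at x = +90 mm: a ball bearing: bin for the two bearings. Bins change places.
- bin_bush: Open blue stock bin, fixed: 128 x 128 mm outside, 40 mm high, walls and floor 4 mm thick (clear inside 120 x 120 mm). Origin: centre of the square bin's underside, at bench level; z up, x and y along its walls. Outside its +x wall (away from the robot) a ledge 52 x 70 mm, 22 mm high, carries a fixed sample at x = +90 mm: a flanged bush (top at 54 mm): bin for the bush. Bins change places.
- glue: White glue bottle standing loose on the bench among the parts, 36 mm diameter, 115 mm high, 0.12 kg. Not to be handled. Origin: centre of its underside, z up.

How it is judged:
At the end, for the whole second after the job is handed in: Each part is in the bin with its sample: centre within 48 mm of the bin's centre along both walls, underside less than 9 mm above the bench (on the 4 mm floor), right way up within 0.12 rad, at rest; the glue bottle is upright (0.15 rad) and within 30 mm of where it stood (x of nut_a in the frame of bin_nuts between -0.048 and 0.048 m and y of nut_a in the frame of bin_nuts between -0.048 and 0.048 m and z of nut_a in the frame of bin_nuts between 0 and 0.009 m and angle between each of nut_a, nut_b, bearing_a, bearing_b, bush's own z axis and vertical below 0.12 rad and linear speed of each of nut_a, nut_b, bearing_a, bearing_b, bush below 0.02 m/s and angular speed of each of nut_a, nut_b, bearing_a, bearing_b, bush below 0.3 rad/s and x of nut_b in the frame of bin_nuts between -0.048 and 0.048 m and y of nut_b in the frame of bin_nuts between -0.048 and 0.048 m and z of nut_b in the frame of bin_nuts between 0 and 0.009 m and x of bearing_a in the frame of bin_bearings between -0.048 and 0.048 m and y of bearing_a in the frame of bin_bearings between -0.048 and 0.048 m and z of bearing_a in the frame of bin_bearings between 0 and 0.009 m and x of bearing_b in the frame of bin_bearings between -0.048 and 0.048 m and y of bearing_b in the frame of bin_bearings between -0.048 and 0.048 m and z of bearing_b in the frame of bin_bearings between 0 and 0.009 m and x of bush in the frame of bin_bush between -0.048 and 0.048 m and y of bush in the frame of bin_bush between -0.048 and 0.048 m and z of bush in the frame of bin_bush between 0 and 0.009 m and angle between glue's own z axis and vertical below 0.15 rad and distance of glue from where it was at the start of the episode below 0.03 m); the robot touches nothing.
It fails at once if the glue bottle is knocked over (tilted more than 0.35 rad) or shoved more than 40 mm (angle between glue's own z axis and vertical above 0.35 rad or distance of glue from where it was at the start of the episode above 0.04 m).
It also fails if it takes over 128 s, if anything falls off the work surface, if the arm or the gripper's body presses on something with over 40 N, if the wrist force passes 120 N, or if a joint passes its speed limit or range.

ROBOT

A 7-joint arm with a two-finger parallel gripper is mounted at the origin on the work surface. World frame = base frame: x ahead of the robot, y to its left, z up, the work surface at z = 0. Lengths are in m, angles in rad, forces in N, time in s.
With the tool pointing down it reaches from about 0.4 to 0.85 m from the base axis. Payload 10.4 kg.
Tool frame: the origin (TCP) lies at the very end of the fingers, on their centre line; the grasp point (between the pads) lies 19 mm behind it (grip_point_offset is the distance from the TCP to the grasp point, in m); z points along the fingers, y is the line along which they close (so a half turn about z gives the same grasp; the last joint's range is limited). The gripper opens to 87 mm and grips with 3 to 60 N. Pads are 19 mm wide; open, the fingers measure 117 mm over their backs; the gripper's body (75 mm by 190 mm) begins 51 mm behind the grasp point.
Start: joints at [-1.352, 0.332, -0.065, 1.46, 0.022, 1.35, -0.088], TCP at [0.15, 0.607, 0.223] pointing down, gripper open.
Joint ranges: [-2.6, 2.6], [-0.5, 2.12], [-1.47, 1.34], [0.16, 2.42], [-1.27, 4.41], [0.06, 2.06], [-2.6, 2.6]. Speed limits (rad/s): [2.22, 2.22, 2.79, 2.79, 3.14, 3.14, 3.14].

INTERFACE

Orientations are given as a unit quaternion [x, y, z, w].
In Python, from bench import * gives the robot as it stands.
- The arm moves only by the tool play_rows, never from a script. Its argument "increments" is text: rows parted by semicolons, each of 7 numbers parted by spaces: the turn, a rotation vector about the tool's x, y, z in rad, then the shift along the tool's x, y, z in m, then the opening, from 0 (shut) to 1 (fully open). A call has 1 to 8 rows; each row is the pose to reach, as a shift and turn from the pose commanded when the call began, along the tool's axes at that moment; what a row does not reach only later rows make up. A row lasts 1/10 s, in which the tool goes at most 50 mm and 8.59 degrees, less where a joint would pass 70% of its speed; a pose out of reach is approached as far as the arm can. A call with a gripper value outside its range is refused whole. The fingers move at their own pace and stop on an object; "grip_force" is the grip in N (left out, the last holds). Time passes only in rows, so rows that repeat a pose let the fingers close. It gives the time, the measured TCP pose, the force, the opening and the grip force at its end, in the units of the state.
- read_state(): the state, without advancing time (a new reading comes with each control period).
- camera(name): name is "scene" or "top" or "wrist"; returns a dict with "color" (384x512x3 uint8, red, green, blue), "fx", "fy", "cx", "cy" (pixels), "camera_from_world" (4x4, takes a point from world to camera coordinates); the wrist camera has in their place "mount" (4x4, takes a point from camera to tool coordinates, whose origin is the TCP and whose axes are the flange's). Camera axes: x right, y down, z forward; pixel columns grow to the right and rows downward; lengths in m; the calibration is good to about 2 mm. A picture is of the moment at which its call begins: read the wrist's pose just before it. There is no depth.
- close_job(): hands the job in; it is judged then, once.
The state is a dict: "time": time; "joint_positions": joint angles; "joint_vel": joint speeds; "joint_torque": joint torques, N m; "ee_pos": TCP position; "eef_rot": TCP orientation; "ft_force": force on the tool from outside, world axes, zero at the start; "torque": the same for the moment, N m; "width": finger opening in m; "grip_force": force on a finger pad.
Only numpy, scipy, OpenCV 4.12 (cv2) and the standard library are available. Lean on these libraries where they do the work, as an engineer would, in place of code of your own. Each camera call takes 0.05 s, during which the arm holds its last target. There are 200 camera calls.

## Working session

There is one attempt and no reset: what is moved stays moved. The work goes in short steps, Python scripts to look and compute and a tool call to move; the robot and the scene stay as the last step left them, time stands still between calls to the robot, and variables do not carry over. Pictures are saved under pics/ and viewed, at most 14 in all, crops included, and the job is handed in when it is done.

Besides the shell and the picture viewer there is one more tool, called after "Emit:" by a JSON object that holds its "op" and its "data", one argument or row to a line. play_rows: Moves the arm, as the interface text tells. Its arguments: {"type":"object","properties":{"increments":{"type":"string"},"grip_force":{"type":"number"}},"required":["increments"]}

```bash
mkdir -p pics; ls
python3 - <<'E'
from bench import *
import cv2,json,pickle
s=read_state();print({k:s[k] for k in('time','ee_pos','eef_rot','width','joint_positions')})
d={}
for n in('top','scene'):
    c=camera(n);d[n]=c;cv2.imwrite(f'pics/{n}0.png',cv2.resize(c['color'][:,:,::-1],None,fx=1.5,fy=1.5,interpolation=cv2.INTER_CUBIC))
    print(n,c['fx'],c['cx'],c['cy'],c['camera_from_world'])
pickle.dump(d,open('c0.pkl','wb'))
E
```

```text
pics
{'time': 0.0, 'ee_pos': array([0.14959592, 0.60642456, 0.22174235]), 'eef_rot': array([ 1.20629869e-01,  9.92697292e-01, -7.20401356e-04, -5.20957535e-05]), 'width': 0.08695302992196266, 'joint_positions': array([-1.35155955,  0.33287481, -0.0646902 ,  1.4609617 ,  0.02159941,
        1.34989613, -0.08852403])}
top 377.00741843574406 257.18754302883485 189.0723303664708 [[ 0.02320656 -0.9996678   0.01121349 -0.00495031]
 [-0.98900096 -0.02459497 -0.14584987  0.52948039]
 [ 0.14607721 -0.00770548 -0.98924318  0.81466205]
 [ 0.          0.          0.          1.        ]]
scene 439.6034718666673 251.94829164760725 189.08117198751833 [[ 0.26934636  0.96294932 -0.01345939 -0.15052339]
 [ 0.58062721 -0.17352551 -0.79546272 -0.27147965]
 [-0.76832583  0.2064401  -0.60585303  1.64625637]
 [ 0.          0.          0.          1.        ]]
```

View pics/top0.png

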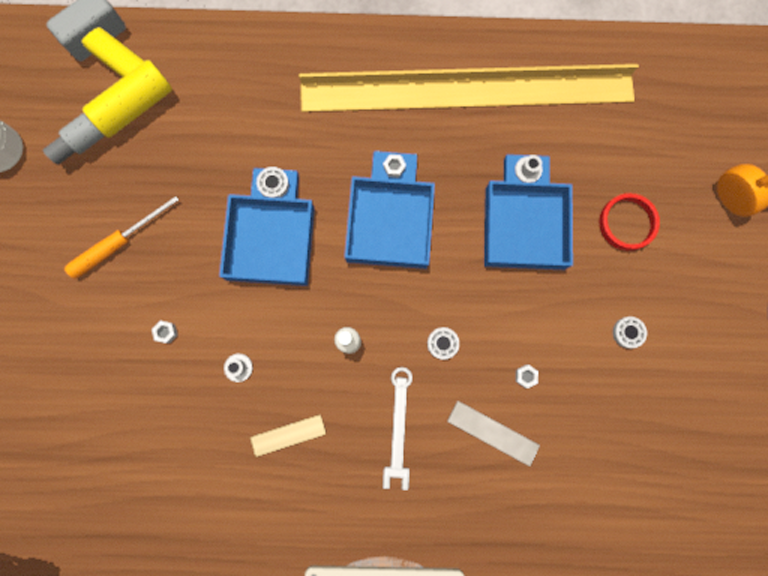

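View pics/scene0.png

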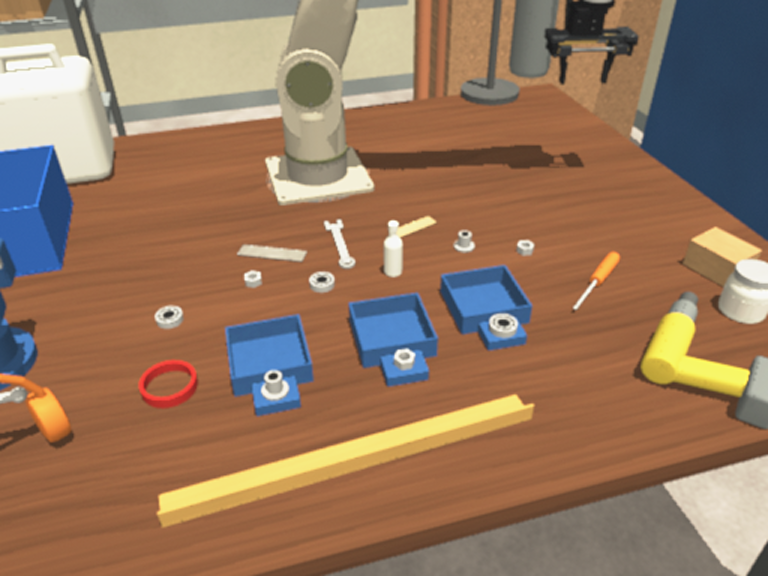

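The top view shows the bearings bin at (267,241), the nuts bin at (390,222) and the bush bin at (529,226). The parts are nuts at (164,332) and (528,377), bush at (238,368), bearings at (444,344) and (631,333), and glue at (347,342). Next I'll take enlarged crops.

```bash
python3 - <<'E'
import pickle,cv2,numpy as np
c=pickle.load(open('c0.pkl','rb'))['top'];im=c['color'][:,:,::-1]
t=[]
for n,(u,v) in dict(nutL=(164,332),bush=(238,368),glue=(347,342),bM=(444,344),nutR=(528,377),bR=(631,333)).items():
    u=int(u/1.5)-12;v=int(v/1.5)-12
    p=cv2.resize(im[v:v+25,u:u+25],(250,250),interpolation=cv2.INTER_CUBIC)
    for k in range(0,25,5): 
        cv2.putText(p,str(u+k),(k*10,8),0,.3,(0,255,255));cv2.putText(p,str(v+k),(0,k*10+8),0,.3,(0,255,0));cv2.line(p,(k*10,0),(k*10,250),(90,90,0),1);cv2.line(p,(0,k*10),(250,k*10),(90,90,0),1)
    t.append(p)
cv2.imwrite('pics/crops.png',np.vstack([np.hstack(t[:3]),np.hstack(t[3:])]))
E
cat > h.py <<'E'
import pickle,numpy as np
from bench import *
def ray(c,u,v,z,T=None):
    "pixel -> world point on plane z; T = world_from_camera for the wrist"
    M=np.linalg.inv(c['camera_from_world']) if T is None else T
    d=M[:3,:3]@[(u-c['cx'])/c['fx'],(v-c['cy'])/c['fy'],1]
    return (M[:3,3]+d*(z-M[2,3])/d[2])[:2]
E
python3 - <<'E'
from h import *
import pickle
c=pickle.load(open('c0.pkl','rb'))['top']
f=lambda u,v,z:ray(c,u/1.5,v/1.5,z).round(4)
for n,u,v,z in [('nutL',164,332,.016),('bush',235,367,.032),('glue',346,337,.1),('bM',444,344,.014),('nutR',528,377,.016),('bR',631,333,.014)]: print(n,f(u,v,z))
# bin outer top corners
for n,q in dict(bear=[(230,196),(313,201),(306,286),(220,278)],nut=[(352,178),(434,183),(430,270),(346,264)],bush=[(488,184),(572,183),(572,270),(486,270)]).items():
    P=np.array([f(u,v,.04) for u,v in q]);print(n,P.mean(0),P.tolist())
E
```

```text
nutL [0.4499 0.3438]
bush [0.3998 0.2286]
glue [0.4446 0.0614]
bM [ 0.4419 -0.0837]
nutR [ 0.395  -0.2115]
bR [ 0.4656 -0.3721]
bear [0.59215  0.189525] [[0.6594, 0.2504], [0.6549, 0.1227], [0.5227, 0.1277], [0.5316, 0.2573]]
nut [0.6229   0.002675] [[0.6933, 0.0639], [0.6887, -0.0632], [0.5518, -0.0587], [0.5578, 0.0687]]
bush [ 0.6237   -0.210725] [[0.6893, -0.1471], [0.6944, -0.2778], [0.5572, -0.2744], [0.5539, -0.1436]]
```

View pics/crops.png

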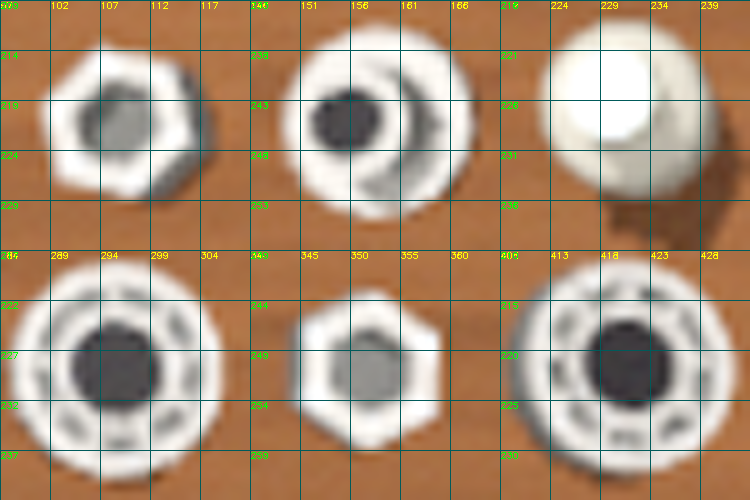

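Run:
```python
from h import *
c=pickle.load(open('c0.pkl','rb'))['top']
for n,u,v,z in [('nutL',108.4,220.8,.016),('bushtop',155.2,244.7,.032),('bushfl',158.3,244.7,.005),('bM',295.1,228.3,.014),('nutR',351.6,250.3,.016),('bR',420.4,221,.014),('gluecap',229.3,224.5,.115)]: print(n,ray(c,u,v,z).round(4))
```

```text
nutL [0.451 0.346]
bushtop [0.3996 0.2319]
bushfl [0.3996 0.2317]
bM [ 0.4442 -0.0816]
nutR [ 0.3973 -0.2106]
bR [ 0.4679 -0.3716]
gluecap [0.4441 0.0633]
```

```bash
cat >> h.py <<'E'
from scipy.spatial.transform import Rotation as R
import sys
def go(x,y,z,yaw=0):
    "tool-axis turn and shift to a tool-down pose; yaw = degrees of tool y from world Y, ccw"
    s=read_state();A=R.from_quat(s['eef_rot']);B=R.from_euler('z',yaw,degrees=True)*R.from_quat([0,1,0,0])
    print('turn',(A.inv()*B).as_rotvec().round(4),'shift',A.inv().apply(np.array([x,y,z])-s['ee_pos']).round(4),'t',s['time'],'pos',s['ee_pos'].round(4),'w',round(s['width'],4),'F',s['ft_force'].round(1))
if __name__=='__main__': go(*map(float,sys.argv[1:]))
E
python3 h.py .451 .346 .12 15.5
```

```text
turn [-1.200e-03 -2.000e-04 -5.123e-01] shift [-0.355  -0.1806  0.1021] t 0.1 pos [0.1496 0.6065 0.2219] w 0.0867 F [-0.7 -0.  -0.3]
```

Emit:
{"op": "play_rows", "data": {
  "increments": "0 0 -0.512 -0.355 -0.181 0.102 1;0 0 -0.512 -0.355 -0.181 0.102 1;0 0 -0.512 -0.355 -0.181 0.102 1;0 0 -0.512 -0.355 -0.181 0.102 1;0 0 -0.512 -0.355 -0.181 0.102 1;0 0 -0.512 -0.355 -0.181 0.102 1;0 0 -0.512 -0.355 -0.181 0.102 1;0 0 -0.512 -0.355 -0.181 0.102 1",
  "grip_force": 25
}}

```text
time: 0.9
ee_pos: [0.4412, 0.3538, 0.1236]
eef_rot: [-0.135, 0.991, -0.0, -0.0]
ft_force: [0.6, 0.5, -0.4]
width: 0.0869
grip_force: 0.0
```

```bash
python3 h.py .451 .346 .12 15.5
```

```text
turn [ 0.     -0.0001 -0.0002] shift [-0.0073 -0.0102  0.0036] t 0.9 pos [0.4412 0.3538 0.1236] w 0.0869 F [ 0.6  0.5 -0.4]
```

Emit:
{"op": "play_rows", "data": {
  "increments": "0 0 0 -0.007 -0.01 0.003 1;0 0 0 -0.007 -0.01 0.003 1;0 0 0 -0.007 -0.01 0.003 1"
}}

```text
time: 1.2
ee_pos: [0.4486, 0.3488, 0.1212]
eef_rot: [-0.135, 0.991, 0.0, -0.0]
ft_force: [0.2, 0.7, -0.3]
width: 0.0872
grip_force: 0.0
```

```bash
cat >> h.py <<'E'
def wrist(name,pts=()):
    "save the wrist picture and print where world points should show in it"
    import cv2
    s=read_state();c=camera('wrist');T=np.eye(4);T[:3,:3]=R.from_quat(s['eef_rot']).as_matrix();T[:3,3]=s['ee_pos']
    T=T@c['mount'];pickle.dump((c,T),open('w.pkl','wb'))
    cv2.imwrite(f'pics/{name}.png',c['color'][:,:,::-1])
    for p in pts:
        q=np.linalg.inv(T)@np.append(p,1);print(p,(q[:2]/q[2]*[c['fx'],c['fy']]+[c['cx'],c['cy']]).round(1))
E
python3 h.py .451 .346 .003 15.5; python3 -c "
from h import *
wrist('w1',[(.451,.346,.016)])"
```

```text
turn [ 0.0007 -0.0006  0.0007] shift [-0.0017 -0.0035  0.1182] t 1.2 pos [0.4486 0.3488 0.1212] w 0.0872 F [ 0.2  0.7 -0.3]
(0.451, 0.346, 0.016) [251.3 186.5]
```

View pics/w1.png

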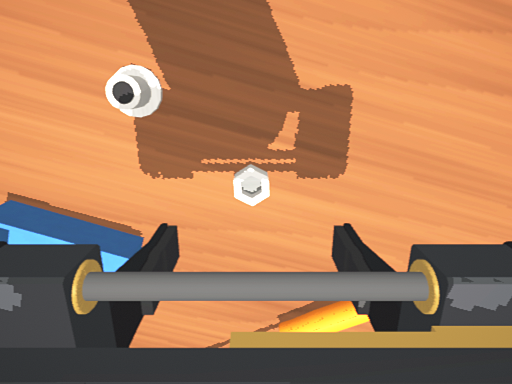

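The nut shows at (251,186), exactly where predicted, with its flats square to the closing line. Descending.

Emit:
{"op": "play_rows", "data": {
  "increments": "0 0 0 -0.002 -0.0035 0.05 0.8;0 0 0 -0.002 -0.0035 0.09 0.7;0 0 0 -0.002 -0.0035 0.117 0.7;0 0 0 -0.002 -0.0035 0.117 0.7;0 0 0 -0.002 -0.0035 0.117 0.7;0 0 0 -0.002 -0.0035 0.117 0;0 0 0 -0.002 -0.0035 0.117 0;0 0 0 -0.002 -0.0035 0.117 0"
}}

```text
time: 2.05
ee_pos: [0.4524, 0.3453, 0.0047]
eef_rot: [-0.135, 0.991, 0.0, 0.0]
ft_force: [0.3, 0.6, -0.1]
width: 0.0442
grip_force: 0.0
```

```bash
python3 h.py .451 .346 .12 15.5
```

```text
turn [0.0005 0.0005 0.0001] shift [ 0.0011  0.0011 -0.1153] t 2.05 pos [0.4524 0.3453 0.0047] w 0.0442 F [ 0.3  0.6 -0.1]
```

Emit:
{"op": "play_rows", "data": {
  "increments": "0 0 0 0 0 0 0;0 0 0 0 0 0 0;0 0 0 0 0 0 0;0 0 0 0 0 -0.02 0;0 0 0 0 0 -0.06 0;0 0 0 0 0 -0.1 0;0 0 0 0 0 -0.12 0;0 0 0 0 0 -0.12 0"
}}

```text
time: 2.85
ee_pos: [0.454, 0.346, 0.1276]
eef_rot: [-0.135, 0.991, 0.002, 0.002]
ft_force: [1.2, 0.4, -0.5]
width: 0.0297
grip_force: 24.9
```

```bash
python3 h.py .649 .0025 .12 -2
```

```text
turn [0.0034 0.0046 0.3049] shift [-0.0963 -0.3831  0.0071] t 2.85 pos [0.454  0.346  0.1276] w 0.0297 F [ 1.2  0.4 -0.5]
```

Emit:
{"op": "play_rows", "data": {
  "increments": "0 0 0.305 -0.096 -0.383 0.007 0;0 0 0.305 -0.096 -0.383 0.007 0;0 0 0.305 -0.096 -0.383 0.007 0;0 0 0.305 -0.096 -0.383 0.007 0;0 0 0.305 -0.096 -0.383 0.007 0;0 0 0.305 -0.096 -0.383 0.007 0;0 0 0.305 -0.096 -0.383 0.007 0;0 0 0.305 -0.096 -0.383 0.007 0"
}}

```text
time: 3.65
ee_pos: [0.6473, -0.0013, 0.1158]
eef_rot: [0.018, 1.0, -0.0, -0.001]
ft_force: [0.7, 0.6, -0.2]
width: 0.0298
grip_force: 24.9
```

Emit:
{"op": "play_rows", "data": {
  "increments": "0 0 0 0 0 0 0;0 0 0 0 0 0 0"
}}

```text
time: 3.85
ee_pos: [0.6467, -0.0003, 0.1155]
eef_rot: [0.019, 1.0, -0.0, -0.001]
ft_force: [0.2, 0.7, -1.4]
width: 0.0298
grip_force: 24.9
```

```bash
python3 h.py .649 .0025 .0095 -2; python3 -c "
from h import *
wrist('w2',[(.649,.0025,.02)])"
```

```text
turn [-0.0008 -0.0022 -0.0026] shift [-0.0025  0.0029  0.106 ] t 3.85 pos [ 6.467e-01 -3.000e-04  1.155e-01] w 0.0298 F [ 0.2  0.7 -1.4]
(0.649, 0.0025, 0.02) [258.5 190.8]
```

View pics/w2.png

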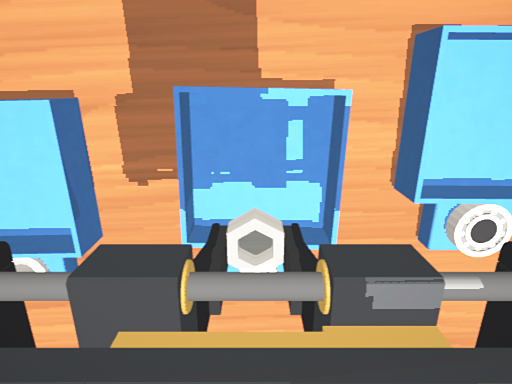

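```bash
python3 -c "
from h import *
c,T=pickle.load(open('w.pkl','rb'))
for p in [(174,87,.04),(352,90,.04),(180,245,.04),(338,245,.04),(193,222,.004),(323,222,.004)]: print(p,ray(c,*p,T))"
```

```text
(174, 87, 0.04) [ 0.56203008 -0.05511611]
(352, 90, 0.04) [0.56883946 0.07200285]
(180, 245, 0.04) [ 0.68745776 -0.06447133]
(338, 245, 0.04) [0.69231308 0.06707615]
(193, 222, 0.004) [ 0.68276377 -0.05989323]
(323, 222, 0.004) [0.68726381 0.06174349]
```

Emit:
{"op": "play_rows", "data": {
  "increments": "0 0 0 -0.006 0.004 0.05 0;0 0 0 -0.006 0.004 0.09 0;0 0 0 -0.006 0.004 0.106 0;0 0 0 -0.006 0.004 0.106 0;0 0 0 -0.006 0.004 0.106 0;0 0 0 -0.006 0.004 0.106 0.6;0 0 0 -0.006 0.004 0.106 0.6;0 0 0 -0.006 0.004 0.106 0.6"
}}

```text
time: 4.7
ee_pos: [0.6538, 0.0053, 0.0121]
eef_rot: [0.017, 1.0, 0.0, 0.001]
ft_force: [0.1, -0.2, 0.2]
width: 0.0463
grip_force: 0.0
```

Emit:
{"op": "play_rows", "data": {
  "increments": "0 0 0 0 0 0 0.6;0 0 0 0 0 0 0.6;0 0 0 0 0 -0.04 0.6;0 0 0 0 0 -0.08 0.6;0 0 0 0 0 -0.11 0.6;0 0 0 0 0 -0.11 0.6"
}}

```text
time: 5.3
ee_pos: [0.656, 0.005, 0.1264]
eef_rot: [0.018, 1.0, 0.001, 0.004]
ft_force: [1.0, 0.1, 0.5]
width: 0.0526
grip_force: 0.0
```

```bash
python3 h.py .3973 -.2106 .12 0
```

```text
turn [ 0.001   0.0077 -0.0351] shift [ 0.251  -0.2246  0.0042] t 5.3 pos [0.656  0.005  0.1264] w 0.0526 F [1.  0.1 0.5]
```

Emit:
{"op": "play_rows", "data": {
  "increments": "0 0 -0.035 0.251 -0.2245 0.004 0.7;0 0 -0.035 0.251 -0.2245 0.004 0.7;0 0 -0.035 0.251 -0.2245 0.004 0.7;0 0 -0.035 0.251 -0.2245 0.004 0.7;0 0 -0.035 0.251 -0.2245 0.004 0.7;0 0 -0.035 0.251 -0.2245 0.004 0.7;0 0 -0.035 0.251 -0.2245 0.004 0.7;0 0 -0.035 0.251 -0.2245 0.004 0.7"
}}

```text
time: 6.1
ee_pos: [0.3908, -0.2134, 0.1167]
eef_rot: [0.003, 1.0, 0.0, -0.0]
ft_force: [-0.1, 1.1, 0.3]
width: 0.061
grip_force: 0.0
```

Emit:
{"op": "play_rows", "data": {
  "increments": "0 0 0 0 0 0 0.7;0 0 0 0 0 0 0.7"
}}

```text
time: 6.3
ee_pos: [0.3954, -0.2097, 0.1171]
eef_rot: [-0.001, 1.0, 0.0, 0.0]
ft_force: [-0.1, 0.4, -1.3]
width: 0.0608
grip_force: 0.0
```

```bash
python3 h.py .3973 -.2106 .004 0
```

```text
turn [0.0001 0.0001 0.0014] shift [-0.0019 -0.0009  0.1131] t 6.3 pos [ 0.3954 -0.2097  0.1171] w 0.0608 F [-0.1  0.4 -1.3]
```

Emit:
{"op": "play_rows", "data": {
  "increments": "0 0 0 -0.002 -0.001 0.05 0.7;0 0 0 -0.002 -0.001 0.09 0.7;0 0 0 -0.002 -0.001 0.113 0.7;0 0 0 -0.002 -0.001 0.113 0.7;0 0 0 -0.002 -0.001 0.113 0.7;0 0 0 -0.002 -0.001 0.113 0;0 0 0 -0.002 -0.001 0.113 0;0 0 0 -0.002 -0.001 0.113 0"
}}

```text
time: 7.1
ee_pos: [0.397, -0.2113, 0.0044]
eef_rot: [-0.0, 1.0, 0.0, 0.0]
ft_force: [-0.4, 0.5, -0.1]
width: 0.0447
grip_force: 0.0
```

Emit:
{"op": "play_rows", "data": {
  "increments": "0 0 0 0 0 0 0;0 0 0 0 0 0 0;0 0 0 0 0 0 0;0 0 0 0 0 -0.02 0;0 0 0 0 0 -0.06 0;0 0 0 0 0 -0.1 0;0 0 0 0 0 -0.115 0;0 0 0 0 0 -0.115 0"
}}

```text
time: 7.9
ee_pos: [0.3981, -0.2119, 0.1214]
eef_rot: [-0.0, 1.0, -0.0, 0.002]
ft_force: [-0.1, 0.3, -1.3]
width: 0.0305
grip_force: 25.0
```

```bash
python3 h.py .600 .004 .12 -2
```

```text
turn [-0.0004  0.0046  0.0351] shift [-0.2019  0.2159  0.0022] t 7.9 pos [ 0.3981 -0.2119  0.1214] w 0.0305 F [-0.1  0.3 -1.3]
```

Emit:
{"op": "play_rows", "data": {
  "increments": "0 0 0.035 -0.202 0.216 0.002 0;0 0 0.035 -0.202 0.216 0.002 0;0 0 0.035 -0.202 0.216 0.002 0;0 0 0.035 -0.202 0.216 0.002 0;0 0 0.035 -0.202 0.216 0.002 0;0 0 0.035 -0.202 0.216 0.002 0;0 0 0.035 -0.202 0.216 0.002 0;0 0 0.035 -0.202 0.216 0.002 0"
}}

```text
time: 8.7
ee_pos: [0.598, 0.0053, 0.115]
eef_rot: [0.017, 1.0, -0.0, -0.001]
ft_force: [-1.6, -0.5, -0.6]
width: 0.0293
grip_force: 25.0
```

Emit:
{"op": "play_rows", "data": {
  "increments": "0 0 0 0 0 0 0;0 0 0 0 0 0 0"
}}

```text
time: 8.9
ee_pos: [0.5979, 0.0031, 0.1169]
eef_rot: [0.018, 1.0, -0.0, -0.0]
ft_force: [-0.3, 0.6, -2.0]
width: 0.03
grip_force: 25.0
```

```bash
python3 h.py .600 .004 .0095 -2
```

```text
turn [-0.0003 -0.0007 -0.002 ] shift [-0.0022  0.001   0.1074] t 8.9 pos [0.5979 0.0031 0.1169] w 0.03 F [-0.3  0.6 -2. ]
```

Same placing moves for the second nut, then on to bearing M.

Emit:
{"op": "play_rows", "data": {
  "increments": "0 0 0 -0.002 0.001 0.05 0;0 0 0 -0.002 0.001 0.09 0;0 0 0 -0.002 0.001 0.107 0;0 0 0 -0.002 0.001 0.107 0;0 0 0 -0.002 0.001 0.107 0;0 0 0 -0.002 0.001 0.107 0.6;0 0 0 -0.002 0.001 0.107 0.6;0 0 0 -0.002 0.001 0.107 0.6"
}}

```text
time: 9.7
ee_pos: [0.601, 0.0055, 0.0109]
eef_rot: [0.017, 1.0, 0.0, 0.001]
ft_force: [-0.1, 0.6, 0.4]
width: 0.046
grip_force: 0.0
```

Emit:
{"op": "play_rows", "data": {
  "increments": "0 0 0 0 0 0 0.6;0 0 0 0 0 0 0.6;0 0 0 0 0 -0.04 0.6;0 0 0 0 0 -0.08 0.6;0 0 0 0 0 -0.115 0.6;0 0 0 0 0 -0.13 0.6;0 0 0 0 0 -0.13 0.6;0 0 0 0 0 -0.13 0.6"
}}

```text
time: 10.5
ee_pos: [0.6002, 0.0056, 0.1391]
eef_rot: [0.017, 1.0, 0.0, -0.001]
ft_force: [-0.0, -0.6, -0.1]
width: 0.0524
grip_force: 0.0
```

```bash
python3 h.py .4442 -.0816 .14 -90;python3 h.py .4442 -.0816 .14 0; python3 -c "
from h import *
wrist('w3');print(read_state()['joint_positions'].round(2))"
```

```text
turn [-8.0000e-04 -9.0000e-04  1.5361e+00] shift [ 0.1528 -0.0926 -0.0007] t 10.5 pos [0.6002 0.0056 0.1391] w 0.0524 F [-0.  -0.6 -0.1]
turn [ 0.0001 -0.0011 -0.0347] shift [ 0.1528 -0.0926 -0.0007] t 10.5 pos [0.6002 0.0056 0.1391] w 0.0524 F [-0.  -0.6 -0.1]
[-0.35  0.34  0.33  1.65 -0.12  1.17  1.54]
```

View pics/w3.png

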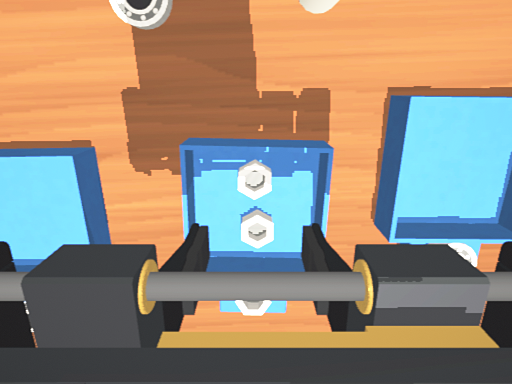

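Both nuts lie flat, side by side, at (255,180) and (258,230). Next is the middle bearing.

Emit:
{"op": "play_rows", "data": {
  "increments": "0 0 -0.035 0.153 -0.0925 0 0.9;0 0 -0.035 0.153 -0.0925 0 0.9;0 0 -0.035 0.153 -0.0925 0 0.9;0 0 -0.035 0.153 -0.0925 0 0.9;0 0 -0.035 0.153 -0.0925 0 0.9;0 0 -0.035 0.153 -0.0925 0 0.9;0 0 -0.035 0.153 -0.0925 0 0.9"
}}

```text
time: 11.25
ee_pos: [0.4449, -0.0809, 0.1396]
eef_rot: [-0.001, 1.0, -0.0, -0.0]
ft_force: [0.9, 0.8, -1.0]
width: 0.0782
grip_force: 0.0
```

```bash
python3 h.py .4442 -.0816 .003 0
```

```text
turn [-0.0001 -0.0008  0.0013] shift [ 0.0006 -0.0006  0.1366] t 11.25 pos [ 0.4449 -0.0809  0.1396] w 0.0782 F [ 0.9  0.8 -1. ]
```

Emit:
{"op": "play_rows", "data": {
  "increments": "0 0 0 0 0 0.05 0.9;0 0 0 0 0 0.1 0.9;0 0 0 0 0 0.136 0.9;0 0 0 0 0 0.136 0.9;0 0 0 0 0 0.136 0.9;0 0 0 0 0 0.136 0;0 0 0 0 0 0.136 0;0 0 0 0 0 0.136 0"
}}

```text
time: 12.05
ee_pos: [0.4447, -0.0814, 0.0042]
eef_rot: [-0.0, 1.0, 0.0, 0.0]
ft_force: [-0.2, -1.1, -0.3]
width: 0.0615
grip_force: 0.0
```

Emit:
{"op": "play_rows", "data": {
  "increments": "0 0 0 0 0 0 0;0 0 0 0 0 0 0;0 0 0 0 0 0 0;0 0 0 0 0 -0.02 0;0 0 0 0 0 -0.06 0;0 0 0 0 0 -0.1 0;0 0 0 0 0 -0.15 0;0 0 0 0 0 -0.18 0"
}}

```text
time: 12.85
ee_pos: [0.4452, -0.0818, 0.1877]
eef_rot: [0.0, 1.0, 0.0, 0.002]
ft_force: [0.6, 0.3, -1.5]
width: 0.0461
grip_force: 25.0
```

```bash
python3 h.py .621 .188 .18 -3
```

```text
turn [0.0005 0.0035 0.0521] shift [-0.1757  0.2699  0.0084] t 12.85 pos [ 0.4452 -0.0818  0.1877] w 0.0461 F [ 0.6  0.3 -1.5]
```

Emit:
{"op": "play_rows", "data": {
  "increments": "0 0 0.052 -0.176 0.27 0.008 0;0 0 0.052 -0.176 0.27 0.008 0;0 0 0.052 -0.176 0.27 0.008 0;0 0 0.052 -0.176 0.27 0.008 0;0 0 0.052 -0.176 0.27 0.008 0;0 0 0.052 -0.176 0.27 0.008 0;0 0 0.052 -0.176 0.27 0.008 0;0 0 0.052 -0.176 0.27 0.008 0"
}}

```text
time: 13.65
ee_pos: [0.6205, 0.1926, 0.1747]
eef_rot: [0.023, 1.0, 0.0, -0.001]
ft_force: [-0.8, 0.2, -1.0]
width: 0.0461
grip_force: 25.0
```

Emit:
{"op": "play_rows", "data": {
  "increments": "0 0 0 0 0 0.05 0;0 0 0 0 0 0.06 0;0 0 0 0 0 0.06 0;0 0 0 0 0 0.06 0"
}}

```text
time: 14.05
ee_pos: [0.621, 0.188, 0.1178]
eef_rot: [0.026, 1.0, 0.0, 0.001]
ft_force: [0.1, -0.7, -0.1]
width: 0.0458
grip_force: 25.0
```

```bash
python3 h.py .621 .188 .0095 -3; python3 -c "
from h import *
wrist('w4',[(.621,.188,.004),(.592,.1895,.004)])"
```

```text
turn [ 0.0005  0.0011 -0.0002] shift [ 1.000e-04 -1.000e-04  1.083e-01] t 14.05 pos [0.621  0.188  0.1178] w 0.0458 F [ 0.1 -0.7 -0.1]
(0.621, 0.188, 0.004) [255.  181.8]
(0.592, 0.1895, 0.004) [255.  150.2]
```

View pics/w4.png

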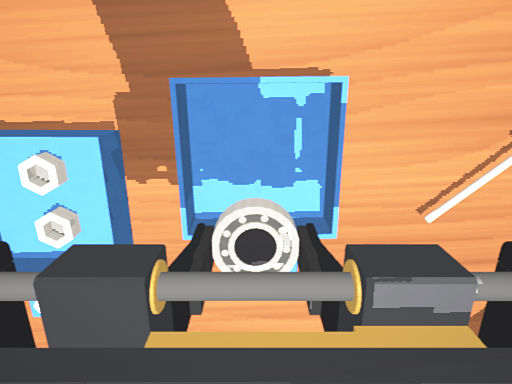

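Emit:
{"op": "play_rows", "data": {
  "increments": "0 0 0 -0.001 0.002 0.05 0;0 0 0 -0.001 0.002 0.09 0;0 0 0 -0.001 0.002 0.108 0;0 0 0 -0.001 0.002 0.108 0;0 0 0 -0.001 0.002 0.108 0;0 0 0 -0.001 0.002 0.108 0.75;0 0 0 -0.001 0.002 0.108 0.75;0 0 0 -0.001 0.002 0.108 0.75"
}}

```text
time: 14.9
ee_pos: [0.6221, 0.1906, 0.0092]
eef_rot: [0.026, 1.0, 0.0, 0.001]
ft_force: [-0.8, 0.8, -0.7]
width: 0.0613
grip_force: 0.0
```

Emit:
{"op": "play_rows", "data": {
  "increments": "0 0 0 0 0 0 0.75;0 0 0 0 0 0 0.75;0 0 0 0 0 -0.04 0.75;0 0 0 0 0 -0.08 0.75;0 0 0 0 0 -0.12 0.75;0 0 0 0 0 -0.17 0.75;0 0 0 0 0 -0.18 0.75;0 0 0 0 0 -0.18 0.75"
}}

```text
time: 15.7
ee_pos: [0.6227, 0.1907, 0.1907]
eef_rot: [0.026, 1.0, 0.001, 0.002]
ft_force: [-0.3, -0.3, -0.5]
width: 0.0655
grip_force: 0.0
```

```bash
python3 h.py .3996 .2318 .15 0
```

```text
turn [ 0.0019  0.004  -0.0519] shift [0.2251 0.0294 0.0399] t 15.7 pos [0.6227 0.1907 0.1907] w 0.0655 F [-0.3 -0.3 -0.5]
```

Emit:
{"op": "play_rows", "data": {
  "increments": "0 0 -0.052 0.225 0.0295 0.04 0.75;0 0 -0.052 0.225 0.0295 0.04 0.75;0 0 -0.052 0.225 0.0295 0.04 0.75;0 0 -0.052 0.225 0.0295 0.04 0.75;0 0 -0.052 0.225 0.0295 0.04 0.75;0 0 -0.052 0.225 0.0295 0.04 0.75;0 0 -0.052 0.225 0.0295 0.04 0.75;0 0 -0.052 0.225 0.0295 0.04 0.75"
}}

```text
time: 16.5
ee_pos: [0.399, 0.231, 0.1476]
eef_rot: [0.0, 1.0, -0.0, -0.0]
ft_force: [-0.4, 0.1, 0.4]
width: 0.0652
grip_force: 0.0
```

```bash
python3 h.py .3996 .2318 .010 0
```

```text
turn [-0.0006 -0.0004 -0.0008] shift [-0.0006  0.0009  0.1376] t 16.5 pos [0.399  0.231  0.1476] w 0.0652 F [-0.4  0.1  0.4]
```

Emit:
{"op": "play_rows", "data": {
  "increments": "0 0 0 -0.0005 0.001 0.05 0.75;0 0 0 -0.0005 0.001 0.1 0.75;0 0 0 -0.0005 0.001 0.137 0.75;0 0 0 -0.0005 0.001 0.137 0.75;0 0 0 -0.0005 0.001 0.137 0.75;0 0 0 -0.0005 0.001 0.137 0;0 0 0 -0.0005 0.001 0.137 0;0 0 0 -0.0005 0.001 0.137 0"
}}

```text
time: 17.3
ee_pos: [0.3998, 0.2331, 0.0126]
eef_rot: [-0.0, 1.0, 0.001, 0.001]
ft_force: [-0.0, -0.9, -0.5]
width: 0.0488
grip_force: 0.0
```

Emit:
{"op": "play_rows", "data": {
  "increments": "0 0 0 0 0 0 0;0 0 0 0 0 0 0;0 0 0 0 0 0 0;0 0 0 0 0 0 0;0 0 0 0 0 -0.03 0;0 0 0 0 0 -0.08 0;0 0 0 0 0 -0.13 0;0 0 0 0 0 -0.18 0"
}}

```text
time: 18.1
ee_pos: [0.3984, 0.2321, 0.193]
eef_rot: [-0.0, 1.0, -0.0, -0.0]
ft_force: [2.2, 1.0, -1.6]
width: 0.0255
grip_force: 25.0
```

```bash
python3 h.py .624 -.2107 .2 1.5
```

```text
turn [-0.0003 -0.0005 -0.026 ] shift [-0.2255 -0.4428 -0.007 ] t 18.1 pos [0.3984 0.2321 0.193 ] w 0.0255 F [ 2.2  1.  -1.6]
```

Emit:
{"op": "play_rows", "data": {
  "increments": "0 0 -0.026 -0.18 -0.353 -0.007 0;0 0 -0.026 -0.18 -0.353 -0.007 0;0 0 -0.026 -0.18 -0.353 -0.007 0;0 0 -0.026 -0.18 -0.353 -0.007 0;0 0 -0.026 -0.18 -0.353 -0.007 0;0 0 -0.026 -0.18 -0.353 -0.007 0;0 0 -0.026 -0.18 -0.353 -0.007 0;0 0 -0.026 -0.18 -0.353 -0.007 0"
}}

```text
time: 18.9
ee_pos: [0.5795, -0.1226, 0.198]
eef_rot: [-0.013, 1.0, -0.0, -0.0]
ft_force: [0.7, -0.1, -0.6]
width: 0.0255
grip_force: 25.0
```

Emit:
{"op": "play_rows", "data": {
  "increments": "0 0 0 -0.045 -0.09 0 0;0 0 0 -0.045 -0.09 0 0;0 0 0 -0.045 -0.09 0 0;0 0 0 -0.045 -0.09 0.05 0;0 0 0 -0.045 -0.09 0.06 0;0 0 0 -0.045 -0.09 0.06 0;0 0 0 -0.045 -0.09 0.06 0"
}}

```text
time: 19.6
ee_pos: [0.6268, -0.209, 0.1397]
eef_rot: [-0.013, 1.0, -0.0, 0.001]
ft_force: [0.6, -0.4, -2.5]
width: 0.0256
grip_force: 25.0
```

```bash
python3 h.py .624 -.2107 .0165 1.5; python3 -c "
from h import *
wrist('w5',[(.624,-.2107,.004)])"
```

```text
turn [-0.0001  0.0011  0.0007] shift [ 0.003  -0.0017  0.1232] t 19.6 pos [ 0.6268 -0.209   0.1397] w 0.0256 F [ 0.6 -0.4 -2.5]
(0.624, -0.2107, 0.004) [253.4 172.4]
```

View pics/w5.png

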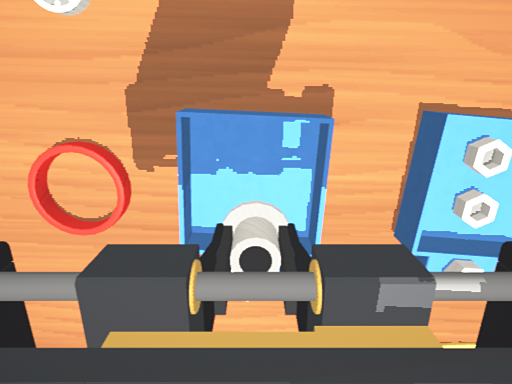

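Emit:
{"op": "play_rows", "data": {
  "increments": "0 0 0 0.002 -0.002 0.05 0;0 0 0 0.002 -0.002 0.09 0;0 0 0 0.002 -0.002 0.115 0;0 0 0 0.002 -0.002 0.124 0;0 0 0 0.002 -0.002 0.124 0;0 0 0 0.002 -0.002 0.124 0;0 0 0 0.002 -0.002 0.124 0.6;0 0 0 0.002 -0.002 0.124 0.6"
}}

```text
time: 20.45
ee_pos: [0.6252, -0.2115, 0.0154]
eef_rot: [-0.013, 1.0, -0.0, 0.001]
ft_force: [0.5, -0.0, 0.6]
width: 0.0345
grip_force: 0.0
```

Emit:
{"op": "play_rows", "data": {
  "increments": "0 0 0 0 0 0 0.6;0 0 0 0 0 0 0.6;0 0 0 0 0 0 0.6;0 0 0 0 0 -0.04 0.6;0 0 0 0 0 -0.08 0.6;0 0 0 0 0 -0.12 0.7;0 0 0 0 0 -0.12 0.8;0 0 0 0 0 -0.12 0.9"
}}

```text
time: 21.25
ee_pos: [0.6249, -0.2114, 0.1351]
eef_rot: [-0.013, 1.0, -0.0, 0.001]
ft_force: [0.6, -0.3, -0.9]
width: 0.0688
grip_force: 0.0
```

```bash
python3 h.py .4679 -.3716 .14 0
```

```text
turn [-0.0001  0.0019  0.0262] shift [ 0.1611 -0.156  -0.0052] t 21.25 pos [ 0.6249 -0.2114  0.1351] w 0.0688 F [ 0.6 -0.3 -0.9]
```

Emit:
{"op": "play_rows", "data": {
  "increments": "0 0 0.026 0.161 -0.156 -0.005 0.9;0 0 0.026 0.161 -0.156 -0.005 0.9;0 0 0.026 0.161 -0.156 -0.005 0.9;0 0 0.026 0.161 -0.156 -0.005 0.9;0 0 0.026 0.161 -0.156 -0.005 0.9;0 0 0.026 0.161 -0.156 -0.005 0.9;0 0 0.026 0.161 -0.156 -0.005 0.9;0 0 0.026 0.161 -0.156 -0.005 0.9"
}}

```text
time: 22.05
ee_pos: [0.4684, -0.3699, 0.1382]
eef_rot: [-0.001, 1.0, 0.001, -0.0]
ft_force: [0.4, 0.4, -0.8]
width: 0.0782
grip_force: 0.0
```

```bash
python3 h.py .4679 -.3716 .004 0; python3 -c "
from h import *
wrist('w6',[(.4679,-.3716,.014),(.624,-.2107,.036)])"
```

```text
turn [ 0.0012 -0.0009  0.0024] shift [ 0.0004 -0.0018  0.1342] t 22.05 pos [ 0.4684 -0.3699  0.1382] w 0.0782 F [ 0.4  0.4 -0.8]
(0.4679, -0.3716, 0.014) [253.1 178.2]
(0.624, -0.2107, 0.036) [410.5 331.4]
```

View pics/w6.png

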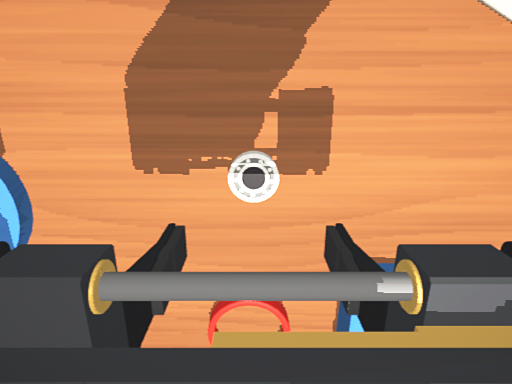

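The bearing is at (253,177), as predicted.

Emit:
{"op": "play_rows", "data": {
  "increments": "0 0 0 0.0005 -0.0015 0.05 0.9;0 0 0 0.0005 -0.0015 0.1 0.9;0 0 0 0.0005 -0.0015 0.134 0.9;0 0 0 0.0005 -0.0015 0.134 0.9;0 0 0 0.0005 -0.0015 0.134 0.9;0 0 0 0.0005 -0.0015 0.134 0;0 0 0 0.0005 -0.0015 0.134 0;0 0 0 0.0005 -0.0015 0.134 0"
}}

```text
time: 22.9
ee_pos: [0.4673, -0.3727, 0.0053]
eef_rot: [-0.0, 1.0, 0.0, 0.0]
ft_force: [-0.7, 0.3, 0.4]
width: 0.0616
grip_force: 0.0
```

Emit:
{"op": "play_rows", "data": {
  "increments": "0 0 0 0 0 0 0;0 0 0 0 0 0 0;0 0 0 0 0 0 0;0 0 0 0 0 -0.02 0;0 0 0 0 0 -0.06 0;0 0 0 0 0 -0.1 0;0 0 0 0 0 -0.15 0;0 0 0 0 0 -0.18 0"
}}

```text
time: 23.7
ee_pos: [0.4674, -0.3738, 0.1889]
eef_rot: [0.0, 1.0, -0.001, 0.002]
ft_force: [1.2, -1.1, -0.9]
width: 0.0461
grip_force: 25.0
```

```bash
python3 h.py .565 .191 .18 -3
```

```text
turn [-0.0016  0.003   0.052 ] shift [-0.0973  0.5649  0.0082] t 23.7 pos [ 0.4674 -0.3738  0.1889] w 0.0461 F [ 1.2 -1.1 -0.9]
```

Emit:
{"op": "play_rows", "data": {
  "increments": "0 0 0.052 -0.07 0.39 0.006 0;0 0 0.052 -0.07 0.39 0.006 0;0 0 0.052 -0.07 0.39 0.006 0;0 0 0.052 -0.07 0.39 0.006 0;0 0 0.052 -0.07 0.39 0.006 0;0 0 0.052 -0.07 0.39 0.006 0;0 0 0.052 -0.07 0.39 0.006 0;0 0 0.052 -0.07 0.39 0.006 0"
}}

```text
time: 24.5
ee_pos: [0.5369, 0.0194, 0.1793]
eef_rot: [0.026, 1.0, 0.0, 0.0]
ft_force: [0.4, -1.3, -0.4]
width: 0.046
grip_force: 25.0
```

```bash
python3 h.py .566 .191 .18 -3
```

```text
turn [0.0006 0.0004 0.001 ] shift [-0.0203  0.1728 -0.0006] t 24.5 pos [0.5369 0.0194 0.1793] w 0.046 F [ 0.4 -1.3 -0.4]
```

Emit:
{"op": "play_rows", "data": {
  "increments": "0 0 0 -0.02 0.173 0 0;0 0 0 -0.02 0.173 0 0;0 0 0 -0.02 0.173 0 0;0 0 0 -0.02 0.173 0 0;0 0 0 -0.02 0.173 0.03 0;0 0 0 -0.02 0.173 0.06 0;0 0 0 -0.02 0.173 0.06 0;0 0 0 -0.02 0.173 0.06 0"
}}

```text
time: 25.3
ee_pos: [0.5658, 0.1884, 0.1196]
eef_rot: [0.026, 1.0, -0.0, -0.0]
ft_force: [0.9, 0.3, 0.3]
width: 0.0458
grip_force: 25.0
```

```bash
python3 h.py .566 .191 .01 -3; python3 -c "
from h import *
wrist('w7',[(.622,.1905,.018),(.566,.191,.018),(.566,.191,.004)])"
```

```text
turn [-0.0004 -0.0006  0.0001] shift [-1.000e-04  2.600e-03  1.096e-01] t 25.3 pos [0.5658 0.1884 0.1196] w 0.0458 F [0.9 0.3 0.3]
(0.622, 0.1905, 0.018) [260.6 243.8]
(0.566, 0.191, 0.018) [258.1 186.1]
(0.566, 0.191, 0.004) [258.  181.4]
```

View pics/w7.png

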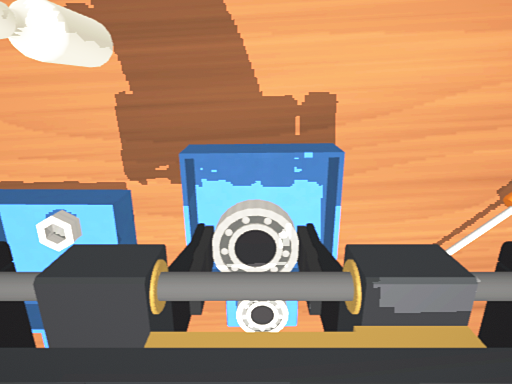

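```bash
python3 -c "
from h import *
c,T=pickle.load(open('w.pkl','rb'))
for p in [(180,152,.04),(343,147,.04),(195,184,.004),(325,182,.004)]: print(p,ray(c,*p,T))
print(T[:3,3])"
```

```text
(180, 152, 0.04) [0.52835157 0.13232157]
(343, 147, 0.04) [0.5309872  0.25778589]
(195, 184, 0.004) [0.56546695 0.1333553 ]
(325, 182, 0.004) [0.56972806 0.25204999]
[0.48220145 0.19287381 0.28220812]
```

Clearances are good: about 9 mm to the wall and to the other bearing. Placing it.

Emit:
{"op": "play_rows", "data": {
  "increments": "0 0 0 0 0.003 0.05 0;0 0 0 0 0.003 0.09 0;0 0 0 0 0.003 0.109 0;0 0 0 0 0.003 0.109 0;0 0 0 0 0.003 0.109 0;0 0 0 0 0.003 0.109 0.75;0 0 0 0 0.003 0.109 0.75;0 0 0 0 0.003 0.109 0.75"
}}

```text
time: 26.15
ee_pos: [0.5666, 0.1921, 0.0113]
eef_rot: [0.026, 1.0, 0.0, 0.001]
ft_force: [0.5, 0.4, -0.4]
width: 0.0616
grip_force: 0.0
```

Emit:
{"op": "play_rows", "data": {
  "increments": "0 0 0 0 0 0 0.75;0 0 0 0 0 0 0.75;0 0 0 0 0 -0.04 0.75;0 0 0 0 0 -0.08 0.75;0 0 0 0 0 -0.12 0.75;0 0 0 0 0 -0.17 0.75;0 0 0 0 0.05 -0.2 0.75;0 0 0 0 0.1 -0.2 0.75"
}}

```text
time: 26.95
ee_pos: [0.5734, 0.2839, 0.2152]
eef_rot: [0.028, 1.0, 0.002, 0.003]
ft_force: [0.9, 0.9, -0.4]
width: 0.0657
grip_force: 0.0
```

Emit:
{"op": "play_rows", "data": {
  "increments": "0 0 0 0.06 0.05 0 0.75;0 0 0 0.06 0.1 0 0.75;0 0 0 0.06 0.15 0 0.75;0 0 0 0.06 0.18 0 0.75;0 0 0 0.06 0.18 0 0.75"
}}

```text
time: 27.45
ee_pos: [0.5159, 0.4749, 0.2074]
eef_rot: [0.021, 1.0, 0.001, -0.002]
ft_force: [-0.6, -0.2, -0.9]
width: 0.0654
grip_force: 0.0
```

Run:
```python
from h import *
import cv2
for n in('top','scene'):
    c=camera(n)['color'][:,:,::-1]
    p=c[85:260,90:400] if n=='top' else c[110:290,130:370]
    cv2.imwrite(f'pics/{n}9.png',cv2.resize(p,None,fx=2.5,fy=2.5,interpolation=cv2.INTER_CUBIC))
```

```text
(no output)
```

View pics/top9.png

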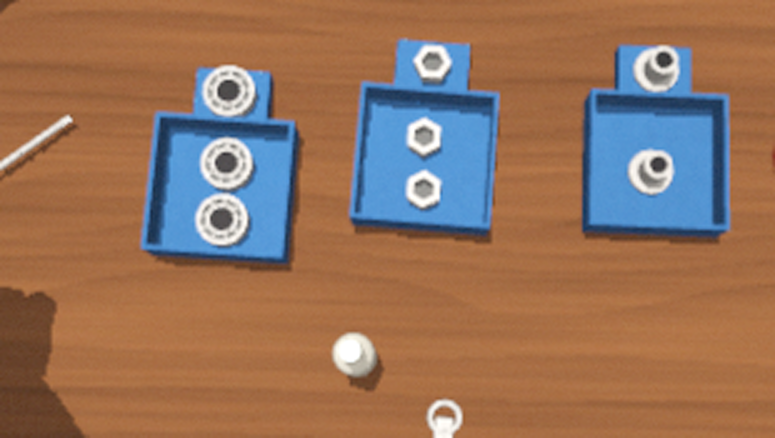

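View pics/scene9.png

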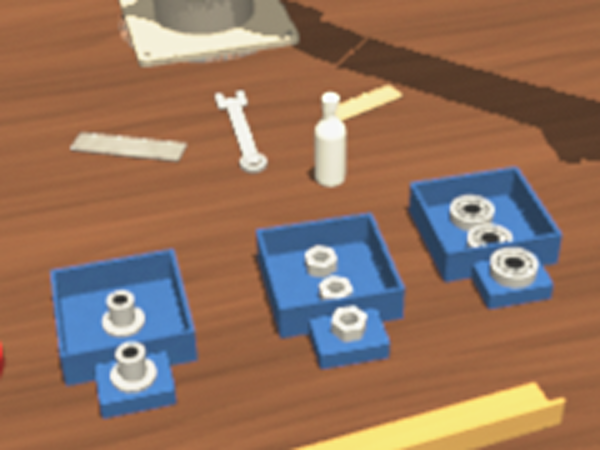

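All five parts lie flat in their own bins: bearings at (226,163) and (221,220), nuts at (424,136) and (424,189), bush at (652,171). The glue bottle is still upright at (354,354).

```bash
python3 -c "
from bench import *
print(close_job())"
```

```text
the job is handed in; nothing more can be done
None
```

The job is handed in: both nuts, both bearings and the bush lie flat in their matching bins and the glue bottle is still upright in its place in the final pictures; the judge returned no verdict.

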